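# Open a press-fit try-me sound box evenly with a wedge

### The arm

A 6-joint arm with a two-finger parallel gripper is mounted at the origin on the work surface. World frame = base frame: x ahead of the robot, y to its left, z up, the work surface at z = 0. Lengths are in mm, angles in rad, forces in N, time in s.
With the tool pointing down it reaches from about 350 to 775 mm from the base axis. Payload 7.3 kg.
Tool frame: the origin (TCP) lies on the centre line of the jaws, within the pads' length; the fingertips stand 22 mm ahead of it and the grasp point (between the pads) lies 3 mm ahead of it; z points along the fingers, y is the direction in which the jaws open and shut (so a half turn about z gives the same grasp; the last joint's range is limited). The gripper opens to 92 mm and grips with 3 to 60 N. Pads are 19 mm wide; open, the fingers measure 130 mm over their backs; the gripper's body (75 mm by 190 mm) begins 47 mm behind the grasp point.
Start: joints at [-1.285, 0.342, 1.524, -0, 1.275, -0.146], TCP at [219.739, -476.82, 248.741] pointing down, gripper open.
Joint ranges: [-2.53, 2.53], [-0.77, 2.02], [0.04, 2.7], [-1, 4.14], [0.28, 2.66], [-3.11, 3.11]. Speed limits (rad/s): [2.57, 2.57, 3.14, 3.14, 3.14, 3.14].

### API

Orientations are given as [roll, pitch, yaw] about the fixed x, y, z axes, in that order (R = Rz(yaw) Ry(pitch) Rx(roll)).
In Python, from plant import get_obs, capture, bot, spot_in gives the robot as it stands.
- The arm moves only by the shell command python3 -m handwheel 'ROWS' [OPENING]. ROWS is JSON, a list of rows, each a list of 2 entries, a list of its own where there are three numbers: the shift along the world's x, y, z in mm, then the turn, a rotation vector about the world's x, y, z in rad. In form: [[[x, y, z], [wx, wy, wz]], ...]. A call has 1 to 12 rows; each row shifts and turns the commanded pose from where the row before left it; what a row does not reach is not made up. A row lasts 1/8 s, in which the tool goes at most 62.5 mm and 10.7 degrees, less where a joint would pass 70% of its speed; a pose out of reach is approached as far as the arm can. A call is refused whole if a number of a shift passes 62.5 or a number of a turn 0.188, either way. A call with a gripper value outside its range is refused whole. OPENING is the closure, from 0 (fully open) to 1 (shut), set as the call begins (- or left out, the last holds). The fingers move at their own pace and stop on an object; the grip force is fixed at half the most. Time passes only in rows, so rows that do not move let the fingers close. It gives the time, the measured TCP pose, the force and the opening at its end, in the units of the state.
- get_obs(): the state, without advancing time (a new reading comes with each control period).
- capture(name): name is "scene" or "top" or "wrist"; returns a dict with "img" (480x640x3 uint8, red, green, blue), "fx", "fy", "cx", "cy" (pixels), "cam_to_world" (4x4, takes a point from camera to world coordinates). Camera axes: x right, y up, looking along -z (the intrinsics and any distortion apply to the point x, -y, -z); pixel columns grow to the right and rows downward; lengths in mm; the calibration is good to about 2 mm. A picture is of the moment at which its call begins. There is no depth.
- bot.close_job(): hands the job in, once; it reports no verdict.
Trained networks look in the newest picture that a camera, given by its name, has taken for a name from the list of things; names that differ only in an ending like _2 or _b are one class to them, and where a whole thing is asked for, a point or a joint stands for the part that bears it (a point fixed in the world has none). Each returns a list of dicts, best first, with "score" (0 to 1); they miss things now and then, are a little off and sometimes report something else, mostly with a low value. They report only what shows in the picture. A call takes as long as a camera call.
- spot_in(thing, camera): "xyz" ([x, y, z] in mm, in the coordinates of the camera as it stood for that picture, good to about 4 mm: the middle of the surface that is visible of it).
The state is a dict: "time": time; "joint_positions": joint angles; "dq": joint speeds; "tau": joint torques, N m; "tool_pos": TCP position; "tcp_rot": TCP orientation; "contact_force": force on the tool from outside, world axes, zero at the start; "moment": the same for the moment, N m; "grip_width": finger opening in mm.
Only numpy, scipy, OpenCV 4.12 (cv2) and the standard library are available. Lean on these libraries where they do the work, as an engineer would, in place of code of your own. Each camera call takes 0.05 s, during which the arm holds its last target. There are 200 camera calls.

### The job

The try-me sound box on the shop's display table needs new batteries: take the wedge out of its wooden block and work it down into the seam at the two notches in turn (left part-way, then right, then left), so that the press-fit front half comes away evenly, never clearly skewed, until it is felt to come up against the stop posts, first with its right end and then with its left. Press the wedge home at each with a push of about 11 N, hardly more, touch the front half only with the wedge, leave the toys alone, and finally stand the wedge back in its block and let go.

Things in the scene. Friction and masses are not known exactly. Their poses are not given: they have to be found in the camera images.
- box: Rear half of the sound box, off-white plastic, screwed to a steel foot plate (x -85 to 55, y +-85, 6 mm thick) that also carries the front half. Fixed. Origin on the table under the middle of the seam plane x = 0; the rear half fills x 0 to 40, y +-68 mm, up to z = 64 mm, with an 8 mm high button on top at x 22, y 0. x points away from the front half, y (left) along the seam, z up.
- cover: Front half, off-white with a black-holed grille, 36 (x) x 134 x 58 mm, 0.2 to 0.33 kg, loose but press-fit on two tongues at y +-58, each held by 2 to 5 N of friction. Origin under the middle of its seam face, axes as the box; top level with the rear half. Prised at one notch it swings about the far tongue and stays. Skewed over 0.05 rad the tongues crack. Two steel stop posts (y +-32, 52 mm tall, 12 mm thick) on the foot plate 6 to 9.5 mm in front of it catch it.
- notch_left (a point): Point on the rear half's top edge in the seam plane, middle of the left (+y) notch, 64 mm above the table, 32 mm from the seam's middle; axes as the box. The notch is 40 mm long (y); the front half is chamfered there: shut, the mouth is 8.5 mm wide at the top and narrows to 3.5 mm at 6 mm depth, then stays 3.5 mm. The rear half's face there is a plain upright wall.
- notch_right (a point): The same at the right (-y) notch. At either notch the gap below the chamfer is the opening there plus 3.5 mm. Sliding takes 2 to 8 N of downward push on the wedge; against a stop post the push rises steeply with depth, and 11 N down on the wedge bears on the front half with about 20 N (10 to 32 N is right).
- cover_left (a point): Point on the front half's seam face at its top, over the left tongue (58 mm from the middle). Its x in the frame of the box is 0 when shut and becomes minus the opening at that end.
- cover_right (a point): The same over the right tongue.
- wedge_grip (a point): Middle of the handle of a black plastic wedge (110 mm, 60 g) standing tip down in its block; 80 mm above the tip. Handle 20 (x) x 34 (y) mm, 50 to 110 mm above the tip. Blade 22 mm wide, slippery; flat +x face flush with the handle's (10 mm to +x); -x face bevelled: 2 mm thick at the tip, 3 mm more per 10 mm up. Flat face goes to the rear half, so wedge x lies along box x.
- holder: Wooden block 70 x 70 x 58 mm, fixed, origin under its middle on the table. In its middle a pocket 21 (x) x 25 (y) mm, 54 mm deep, in which the wedge stands, handle's underside on the block's top, axes as the block, handle's middle 2.5 mm to -x of the pocket's middle and 88 mm above the table.
- holder_mouth (a point): Centre of the pocket's mouth at the block's top, 58 mm above the table; axes as the block.
- carton: Bystander: upright brown toy carton 70 x 70 x 110 mm. Origin under its middle.
- figure: Bystander: toy figure 78 mm tall on a round base of 44 mm. Origin under its middle.
- car: Bystander: toy car 80 x 44 x 36 mm. Origin under its middle.

How it is judged (in metres and radians):
On the way, in this order (a step that is already met when the one before it is completed fails the run):
1. the wedge has eased one end of the front half open by more than 2 mm (not (x of each of cover_left, cover_right in the frame of box above -0.002 m) and horizontal distance between wedge_grip and box below 0.08 m), for 0.1 s.
2. the wedge at the right notch presses the right end home against its stop (wedge bearing on it with over 9 N, open over 5.2 mm) (contact force between wedge and cover above 9 N and horizontal distance between wedge_grip and notch_right below 0.03 m and x of cover_right in the frame of box below -0.0052 m), for 0.1 s.
3. the same at the left notch (contact force between wedge and cover above 9 N and horizontal distance between wedge_grip and notch_left below 0.03 m and x of cover_left in the frame of box below -0.0052 m), for 0.1 s.
At the end, for the whole second after the job is handed in: Front half 5.2 to 10.5 mm off the rear half at both ends (over the tongues), turned under 0.03 rad, tilted under 0.06 rad; wedge back in the pocket, handle's middle within 10 mm of the pocket's middle and below 93 mm, upright within 0.12 rad; all at rest (x of cover_left in the frame of box between -0.0105 and -0.0052 m and x of cover_right in the frame of box between -0.0105 and -0.0052 m and angle between the x axis of box and the x axis of cover, either way round below 0.03 rad and angle between cover's own z axis and vertical below 0.06 rad and horizontal distance between wedge_grip and holder_mouth below 0.01 m and height (world z) of wedge_grip below 0.093 m and angle between wedge_grip's own z axis and vertical below 0.12 rad and linear speed of cover below 0.01 m/s and linear speed of wedge below 0.02 m/s); the robot touches nothing.
It fails at once if the front half is skewed by more than 0.05 rad against the rear half (angle between the x axis of box and the x axis of cover, either way round above 0.05 rad).
It fails at once if the wedge presses on the front half with more than 36 N (contact force between wedge and cover above 36 N).
It fails at once if the wedge presses on the rear half with more than 36 N (contact force between wedge and box above 36 N).
It fails at once if the robot touches the front half (contact force between any of the fingers, the arm and cover above 1 N).
It fails at once if a toy beside the work is moved by more than 20 mm (distance of any of carton, figure, car from where it was at the start of the episode above 0.02 m).
It also fails if it takes over 72 s, if anything falls off the work surface, if the arm or the gripper's body presses on something with over 40 N, if the wrist force passes 120 N, or if a joint passes its speed limit or range.

## Working session

There is one attempt and no reset: what is moved stays moved. The work goes in short steps, Python scripts to look and compute and a shell command to move; the robot and the scene stay as the last step left them, time stands still between calls to the robot, and variables do not carry over. Pictures are saved under pics/ and viewed, about 8 in all and at most 12, crops included, and the job is handed in when it is done.

```bash
mkdir -p pics; ls; python3 - <<'E'
from plant import get_obs,capture,bot,spot_in
import cv2,numpy as np
o=get_obs();print({k:np.round(v,3).tolist() for k,v in o.items()})
for c in("top","scene"):
    d=capture(c);cv2.imwrite(f"pics/{c}1.png",d["img"][:,:,::-1])
    print(c,d["fx"],d["fy"],d["cx"],d["cy"],np.round(d["cam_to_world"],3).tolist(),[k for k in d])
    M=np.array(d["cam_to_world"])
    for n in["box","cover","notch_left","notch_right","cover_left","cover_right","wedge_grip","holder","holder_mouth","carton","figure","car"]:
        for r in spot_in(n,c)[:2]:
            print(n,round(r["score"],2),np.round((M@np.r_[r["xyz"],1])[:3],1))
E
```

```text
pics
{'time': 0.0, 'joint_positions': [-1.285, 0.343, 1.525, 0.0, 1.275, -0.146], 'dq': [-0.001, -0.0, -0.0, 0.001, -0.0, 0.0], 'tau': [-0.001, -43.124, -24.421, 0.072, 0.056, -0.0], 'tool_pos': [219.612, -476.434, 248.042], 'tcp_rot': [-3.14, -0.0, 0.432], 'contact_force': [0.162, 0.95, -0.871], 'moment': [-0.034, 0.017, -0.003], 'grip_width': 91.551}
top 609.7484670149988 609.7484670149988 331.2023570739315 234.869183191863 [[0.02, 0.993, -0.114, 508.442], [-1.0, 0.019, -0.016, -15.245], [-0.013, 0.114, 0.993, 1174.328], [0.0, 0.0, 0.0, 1.0]] ['img', 'fx', 'fy', 'cx', 'cy', 'cam_to_world']
box 0.86 [551.5  41.9   8.5]
cover 0.7 [531.7  39.3  62.2]
notch_left 0.85 [553.9  37.7   4.1]
notch_right 0.62 [555.7  38.    6.4]
cover_left 0.76 [531.   45.2  64.4]
cover_left 0.19 [ 736.3 -154.1   52.3]
cover_right 0.56 [528.5  44.1  65.8]
wedge_grip 0.72 [ 465.3 -284.   122.5]
wedge_grip 0.57 [554.4  36.2   3. ]
holder 0.88 [ 473.4 -279.4   58.6]
holder 0.63 [531.3  43.4  65.4]
carton 0.69 [499.4 273.3 113.2]
carton 0.3 [ 469.8 -280.8   57.2]
figure 0.71 [ 737.8 -153.9   55.6]
car 0.7 [779.6 138.8  21.8]
scene 484.0421002997266 484.0421002997266 308.8611850824165 237.38517124018475 [[0.562, -0.646, 0.516, 1097.311], [0.827, 0.429, -0.363, -323.823], [0.013, 0.631, 0.776, 781.939], [0.0, 0.0, 0.0, 1.0]] ['img', 'fx', 'fy', 'cx', 'cy', 'cam_to_world']
box 0.66 [583.9  23.4  24.4]
cover 0.56 [533.2  20.2  68.2]
notch_left 0.68 [584.2  24.7  33.1]
notch_right 0.61 [588.3  22.8  26.7]
notch_right 0.35 [535.6  25.   63.5]
cover_left 0.73 [533.2  25.4  63.4]
cover_right 0.72 [584.6  19.8  30.8]
cover_right 0.67 [531.3  24.6  65.9]
wedge_grip 0.86 [ 467.9 -288.8   99.6]
holder 0.9 [ 490.7 -292.2   57.5]
holder_mouth 0.96 [ 491.5 -293.8   54.5]
carton 0.69 [527.  266.6  84.2]
figure 0.78 [ 750.5 -157.2   42.6]
car 0.78 [790.6 126.   24.2]
```

View pics/top1.png

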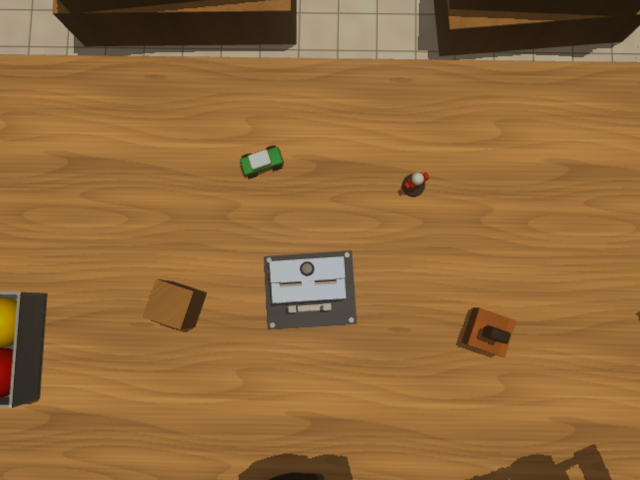

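View pics/scene1.png

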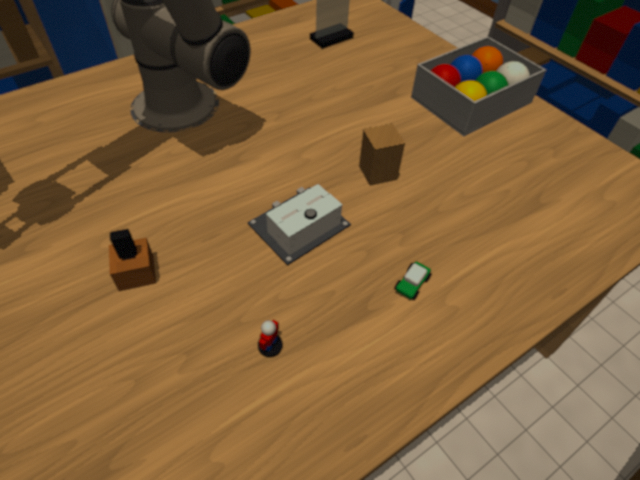

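The top view shows the box at about (307,280) px, with its stop posts at (310,308) on the robot side. So box x is roughly world x, with a small yaw. The block is at (490,332), turned about -0.29 rad, and the wedge stands in it. The toys are well clear. I'll move above the block for a close view and turn the jaws across the handle's thin side.

```bash
python3 -m handwheel '[[[42,38,0],[0,0,0.17]],[[42,38,0],[0,0,0.17]],[[42,38,0],[0,0,0.17]],[[42,38,0],[0,0,0.17]],[[42,38,0],[0,0,0.17]],[[0,0,0],[0,0,0]],[[0,0,0],[0,0,0]]]' 0
cat > h.py <<'E'
from plant import get_obs,capture,bot,spot_in
import cv2,numpy as np
def snap(c,name):
    d=capture(c);d["M"]=np.array(d["cam_to_world"]);cv2.imwrite(f"pics/{name}.png",d["img"][:,:,::-1]);return d
def ray(d,u,v,z):  # pixel -> world point on plane z
    M=d["M"];r=M[:3,:3]@np.array([(u-d["cx"])/d["fx"],-(v-d["cy"])/d["fy"],-1.]);o=M[:3,3]
    return o+r*(z-o[2])/r[2]
def proj(d,p):
    q=np.linalg.inv(d["M"])@np.r_[p,1.];return np.array([d["cx"]-d["fx"]*q[0]/q[2],d["cy"]+d["fy"]*q[1]/q[2]])
E
python3 - <<'E'
from h import *
d=snap("wrist","w1");print(np.round(d["M"],3).tolist(),d["fx"],d["cx"],d["cy"])
for n in["holder","holder_mouth","wedge_grip"]:
    for r in spot_in(n,"wrist")[:1]:print(n,round(r["score"],2),np.round((d["M"]@np.r_[r["xyz"],1])[:3],1))
E
```

```text
time: 2.17
tool_pos: [429.5, -287.0, 248.7]
tcp_rot: [-3.141, 0.0, 1.281]
contact_force: [-0.4, -0.0, -0.8]
grip_width: 92.0
[[0.958, 0.276, 0.076, 449.977], [-0.286, 0.925, 0.252, -220.505], [-0.001, -0.263, 0.965, 384.865], [0.0, 0.0, 0.0, 1.0]] 415.5379380822503 315.73059644735673 234.20690518492006
holder 0.6 [ 464.2 -285.3   59.3]
holder_mouth 0.8 [ 465.8 -285.5   56.2]
wedge_grip 0.89 [ 460.1 -287.1  114.5]
```

View pics/w1.png

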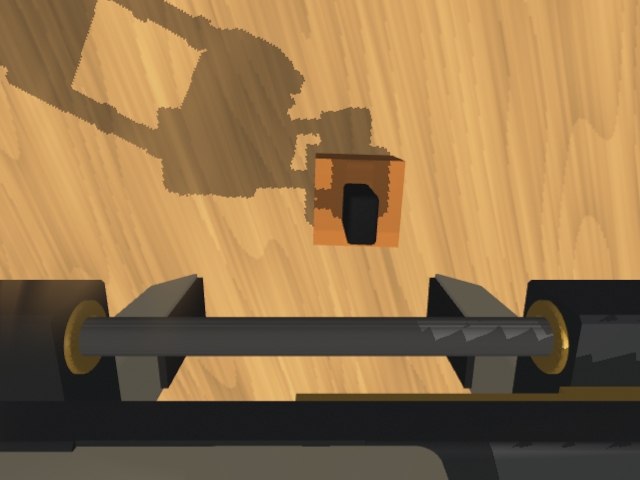

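Block top corners are at about (315,158), (404,160), (398,246) and (313,243), with the handle at about (360,213). I'll enlarge this to get the yaw and which way the wedge faces.

```bash
python3 - <<'E'
import cv2,numpy as np
a=cv2.imread("pics/w1.png")[145:255,300:415]
a=cv2.convertScaleAbs(cv2.resize(a,None,fx=5,fy=5,interpolation=cv2.INTER_CUBIC),alpha=1.0)
a=(255*(a/255.)**0.5).astype('uint8')
cv2.imwrite("pics/w1c.png",a)
E
```

```text
(no output)
```

View pics/w1c.png

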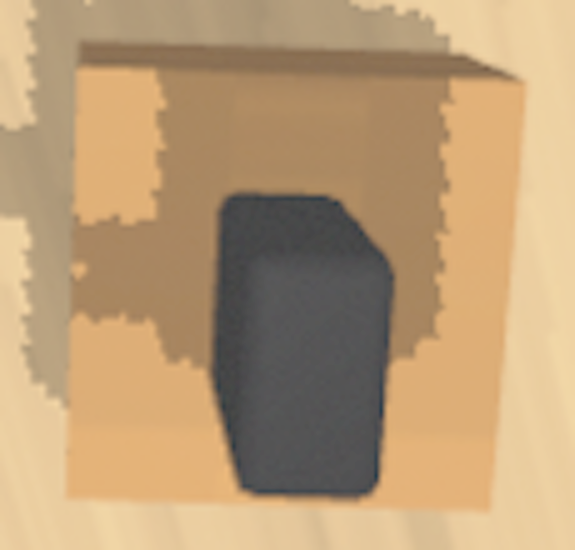

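```bash
python3 - <<'E'
from h import *
d=capture("wrist");d["M"]=np.array(d["cam_to_world"])
f=lambda p,z:ray(d,300+(p[0]-2)/5,145+(p[1]-2)/5,z)
B=np.array([f(p,58) for p in[(78,66),(525,82),(490,510),(66,497)]])
H=np.array([f(p,118) for p in[(250,257),(392,270),(378,495),(242,492)]])
for n,Q in(("block",B),("handle",H)):
    e=[Q[1]-Q[0],Q[2]-Q[3],Q[3]-Q[0],Q[2]-Q[1]]
    print(n,Q.mean(0).round(1),[(round(np.hypot(*x[:2]),1),round(np.arctan2(x[1],x[0]),3)) for x in e])
v=H.mean(0)-B.mean(0);ya=-.287
print("handle-block in block axes",v@[np.cos(ya),np.sin(ya),0],v@[-np.sin(ya),np.cos(ya),0])
b=np.array([f(p,58) for p in[(220,195),(335,195)]]);print("base far edge",b.round(1))
# box from top
t=capture("top");t["M"]=np.array(t["cam_to_world"])
for r in spot_in("box","top")[:1]:pass
g=t["img"][240:335,255:365];cv2.imwrite("pics/topc.png",cv2.resize(g[:,:,::-1],None,fx=7,fy=6,interpolation=cv2.INTER_CUBIC))
E
```

```text
block [ 463.  -292.1   58. ] [(np.float64(69.6), np.float64(-0.327)), (np.float64(69.8), np.float64(-0.324)), (np.float64(69.9), np.float64(-1.891)), (np.float64(69.6), np.float64(-1.889))]
handle [ 460.8 -291.2  118. ] [(np.float64(18.6), np.float64(-0.384)), (np.float64(18.2), np.float64(-0.315)), (np.float64(31.8), np.float64(-1.875)), (np.float64(30.5), np.float64(-1.885))]
handle-block in block axes -2.4019879908896646 0.22927003527297876
base far edge [[ 456.7 -273.5   58. ]
 [ 474.1 -278.7   58. ]]
```

View pics/topc.png

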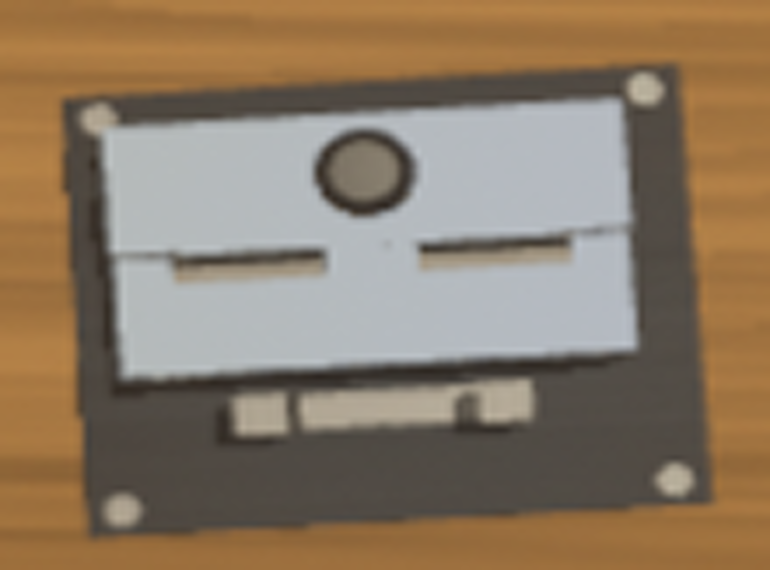

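The handle sits 2.4 mm to the -x side of the block's middle in block axes, so wedge x points at yaw -0.326. The top crop shows the box seam running through about (112,255)–(632,230), with both notches and the posts visible. Now the grasp.

```bash
python3 -m handwheel '[[[31.2,-4.3,0],[0,0,-0.036]],[[0,0,-50],[0,0,0]],[[0,0,-50],[0,0,0]],[[0,0,-40],[0,0,0]],[[0,0,-14.7],[0,0,0]],[[0,0,0],[0,0,0]],[[0,0,0],[0,0,0]]]' 0
python3 -m handwheel '[[[0,0,0],[0,0,0]],[[0,0,0],[0,0,0]],[[0,0,0],[0,0,0]],[[0,0,0],[0,0,0]],[[0,0,0],[0,0,0]],[[0,0,0],[0,0,0]]]' 1
```

```text
time: 3.4
tool_pos: [461.8, -291.9, 95.7]
tcp_rot: [3.139, 0.001, 1.246]
contact_force: [-0.6, -0.2, -0.1]
grip_width: 91.6
time: 4.15
tool_pos: [460.9, -291.1, 94.0]
tcp_rot: [-3.142, -0.0, 1.246]
contact_force: [-0.4, 0.8, 0.0]
grip_width: 36.4
```

```bash
python3 -m handwheel '[[[0,0,0],[0,0,0]],[[0,0,0],[0,0,0]],[[0,0,0],[0,0,0]],[[0,0,0],[0,0,0]]]'
```

```text
time: 4.65
tool_pos: [460.9, -291.1, 94.0]
tcp_rot: [3.142, -0.0, 1.246]
contact_force: [0.2, -0.4, -0.9]
grip_width: 20.0
```

The grip reads 20.0 mm, which is the handle's x thickness. Next I'll lift and go to a viewing pose beside the box.

```bash
python3 -m handwheel '[[[0,0,30],[0,0,0]],[[0,0,50],[0,0,0]],[[0,0,55],[0,0,0]],[[14,50,0],[0,0,0.073]],[[14,50,0],[0,0,0.073]],[[14,50,0],[0,0,0.073]],[[14,50,0],[0,0,0.073]],[[14,50,0],[0,0,0.073]],[[0,0,0],[0,0,0]],[[0,0,0],[0,0,0]]]'
python3 - <<'E'
from h import *
d=snap("wrist","w2")
o=get_obs();print(o["tool_pos"],o["tcp_rot"],o["grip_width"])
for n in["cover","notch_left","notch_right","box"]:
    for r in spot_in(n,"wrist")[:1]:print(n,round(r["score"],2),np.round((d["M"]@np.r_[r["xyz"],1])[:3],1))
np.save("w2M.npy",d["M"])
E
```

```text
time: 5.9
tool_pos: [530.8, -41.3, 228.9]
tcp_rot: [-3.141, 0.0, 1.611]
contact_force: [-0.2, -1.4, 0.0]
grip_width: 20.3
[530.71299185 -41.88094375 228.94986087] [-3.14130892e+00  3.25655622e-04  1.60985452e+00] 19.763326659239883
cover 0.79 [532.6  47.2  62.7]
notch_left 0.89 [554.7  38.4  48.1]
notch_right 0.78 [554.6  43.5  47.9]
box 0.71 [550.2  42.3  45.4]
```

View pics/w2.png

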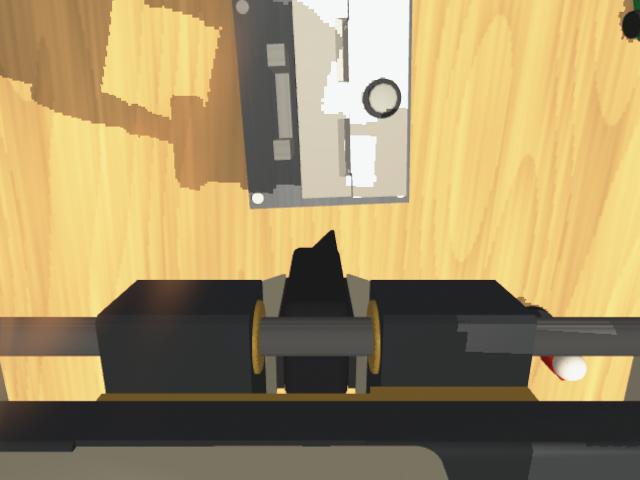

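The blade shows its bevel on the left (-x) and its flat on the right, with the tip at about (333,232). The box is cut off at the top of the frame, so I'll shift +y and measure it.

```bash
python3 -m handwheel '[[[0,25,0],[0,0,0]],[[0,25,0],[0,0,0]],[[0,0,0],[0,0,0]],[[0,0,0],[0,0,0]],[[0,0,0],[0,0,0]]]'
python3 - <<'E'
from h import *
d=snap("wrist","w3");np.save("w3M.npy",d["M"])
print(get_obs()["tool_pos"],get_obs()["tcp_rot"])
a=d["img"][0:300,220:460,::-1]
a=cv2.resize((255*(a/255.)**1.5).astype('uint8'),None,fx=2,fy=2,interpolation=cv2.INTER_CUBIC)
cv2.imwrite("pics/w3c.png",a)
E
```

```text
time: 6.78
tool_pos: [531.0, 8.0, 229.0]
tcp_rot: [3.142, 0.0, 1.61]
contact_force: [-0.3, -0.4, -1.0]
grip_width: 20.0
[530.99022053   8.02909123 229.03535173] [3.14148421e+00 2.02408207e-04 1.60964240e+00]
```

View pics/w3c.png

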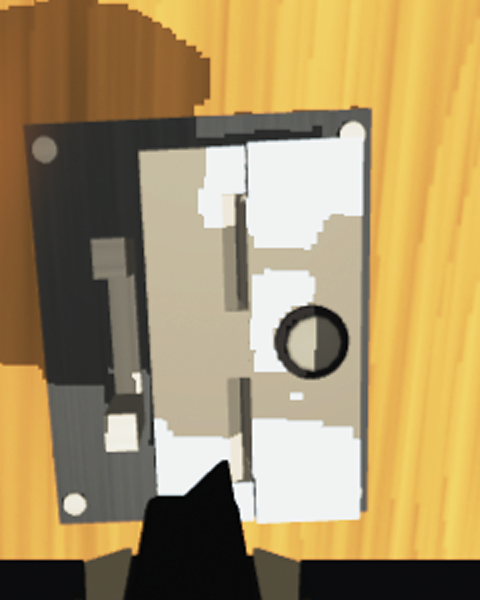

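```bash
python3 - <<'E'
from h import *
d=capture("wrist");d["M"]=np.load("w3M.npy")
f=lambda p,z=64:ray(d,220+(p[0]-.5)/2,(p[1]-.5)/2,z)
P={k:f(v) for k,v in dict(covL=(138,152),rearL=(364,137),seamL=(246,145),seamR=(255,523),rearR=(361,520),nL0=(247,195),nL1=(249,310),nR0=(251,378),nR1=(254,480)).items()}
for k,v in P.items():print(k,v.round(1))
for a,b in(("seamR","seamL"),("rearR","rearL")):
    v=P[b]-P[a];print(a,np.hypot(*v[:2]).round(1),"yaw",np.arctan2(-v[0],v[1]).round(4))
v=P["rearL"]-P["covL"];print("x len (76)",np.hypot(*v[:2]),"yaw",np.arctan2(v[1],v[0]))
print("tipproj",f((224,460),143),"tool",get_obs()["tool_pos"])
E
```

```text
covL [508.9 106.2  64. ]
rearL [585.3 113.9  64. ]
seamL [545.5 109.9  64. ]
seamR [556.5 -25.3  64. ]
rearR [596.9 -22.5  64. ]
nL0 [546.8  93.7  64. ]
nL1 [549.7  54.8  64. ]
nR0 [551.8  30.4  64. ]
nR1 [555.1  -8.2  64. ]
seamR 135.6 yaw 0.081
rearR 136.9 yaw 0.0845
x len (76) 76.79923946037641 yaw 0.10061670553624581
tipproj [539.53757631  19.62907269 143.        ] tool [530.95377906   8.1680487  229.00972473]
```

The box fits at origin (551.1, 42.4) with yaw about 0.082, and the edge lengths check out (136–137 and 77 mm). I'll go over the left notch.

```bash
python3 -m handwheel '[[[2,33,0],[0,0,0.022]],[[2.3,32,0],[0,0,0.021]],[[0,0,-40],[0,0,0]],[[0,0,-30],[0,0,0]],[[0,0,0],[0,0,0]],[[0,0,0],[0,0,0]],[[0,0,0],[0,0,0]]]'
python3 - <<'E'
from h import *
d=snap("wrist","w4");a=d["img"][60:300,240:440,::-1]
cv2.imwrite("pics/w4c.png",cv2.resize((255*(a/255.)**1.2).astype('uint8'),None,fx=3,fy=2.5,interpolation=cv2.INTER_CUBIC))
o=get_obs();print(o["tool_pos"],o["tcp_rot"],o["contact_force"])
E
```

```text
time: 7.75
tool_pos: [536.1, 73.7, 160.5]
tcp_rot: [3.139, 0.0, 1.653]
contact_force: [-0.1, -0.3, -0.7]
grip_width: 19.7
[535.97822626  73.72191695 160.39357541] [3.13898399e+00 2.25493968e-04 1.65351535e+00] [-0.12749271  0.07902041 -0.93557816]
```

View pics/w4c.png

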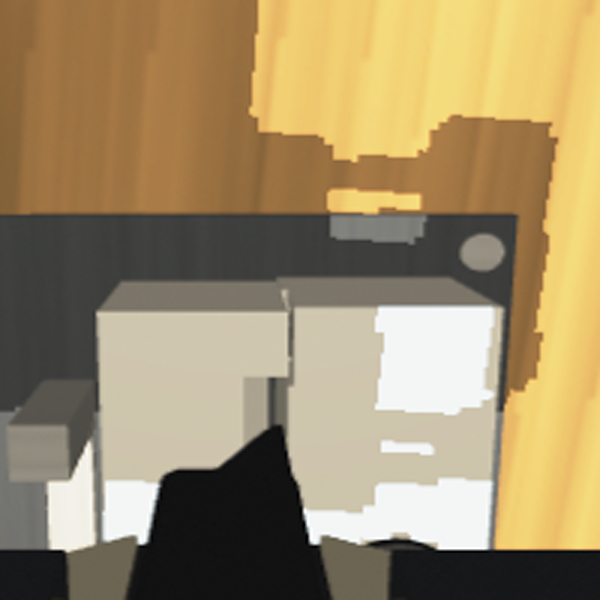

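The wedge tip's flat corner is at (277,425) in the crop. The notch mouth spans 243–288 there, so the tip is about 2.5 mm off the rear wall, with clearance on both sides. Down I go.

```bash
python3 -m handwheel '[[[0,0,-5],[0,0,0]],[[0,0,-4],[0,0,0]],[[0,0,-2],[0,0,0]],[[0,0,-1],[0,0,0]],[[0,0,0],[0,0,0]],[[0,0,0],[0,0,0]]]'
```

```text
time: 8.55
tool_pos: [535.3, 73.9, 147.1]
tcp_rot: [3.141, 0.0, 1.654]
contact_force: [-0.2, -0.4, -0.5]
grip_width: 20.1
```

```bash
python3 -m handwheel '[[[0.7,0.06,0],[0,0,0]],[[0.7,0.06,0],[0,0,0]],[[0,0,0],[0,0,0]],[[0,0,0],[0,0,0]]]'
```

```text
time: 9.05
tool_pos: [536.6, 74.0, 147.0]
tcp_rot: [3.142, 0.0, 1.654]
contact_force: [-0.1, -0.6, 0.1]
grip_width: 20.2
```

```bash
python3 -m handwheel '[[[0.5,0.04,0],[0,0,0]],[[0,0,0],[0,0,0]],[[0.3,0.02,0],[0,0,0]],[[0,0,0],[0,0,0]],[[0,0,0],[0,0,0]]]'
```

```text
time: 9.68
tool_pos: [537.4, 74.1, 147.0]
tcp_rot: [3.142, 0.0, 1.654]
contact_force: [0.3, -0.4, -0.7]
grip_width: 20.0
```

```bash
python3 -m handwheel '[[[0.5,0.04,0],[0,0,0]],[[0,0,0],[0,0,0]],[[0,0,0],[0,0,0]]]'; python3 -m handwheel '[[[0.5,0.04,0],[0,0,0]],[[0,0,0],[0,0,0]],[[0,0,0],[0,0,0]]]'
```

```text
time: 10.05
tool_pos: [537.8, 74.1, 147.0]
tcp_rot: [-3.141, -0.0, 1.654]
contact_force: [-1.2, -0.3, 0.4]
grip_width: 19.7
time: 10.42
tool_pos: [538.0, 74.1, 146.9]
tcp_rot: [-3.14, -0.0, 1.654]
contact_force: [-3.5, -0.2, -0.0]
grip_width: 20.3
```

Wall contact felt at about x 537.7. I'll back off slightly and go down along the wall.

```bash
python3 -m handwheel '[[[-0.6,-0.05,-1],[0,0,0]],[[0,0,-2],[0,0,0]],[[0,0,-2],[0,0,0]],[[0,0,-1],[0,0,0]],[[0,0,-1],[0,0,0]],[[0,0,-1],[0,0,0]],[[0,0,0],[0,0,0]],[[0,0,0],[0,0,0]]]'
```

```text
time: 11.42
tool_pos: [537.8, 74.1, 139.0]
tcp_rot: [3.142, -0.0, 1.654]
contact_force: [-2.1, 0.8, -0.4]
grip_width: 19.8
```

```bash
python3 -m handwheel '[[[0,0,-1],[0,0,0]],[[0,0,-1],[0,0,0]],[[0,0,0],[0,0,0]],[[0,0,0],[0,0,0]]]'
```

```text
time: 11.92
tool_pos: [537.9, 74.1, 137.4]
tcp_rot: [3.141, 0.0, 1.654]
contact_force: [-4.1, -0.3, 5.9]
grip_width: 20.0
```

```bash
python3 -m handwheel '[[[-0.4,-0.03,-1],[0,0,0]],[[0,0,-1],[0,0,0]],[[0,0,0],[0,0,0]],[[0,0,0],[0,0,0]]]'
```

```text
time: 12.42
tool_pos: [537.8, 74.1, 135.3]
tcp_rot: [3.141, 0.0, 1.654]
contact_force: [-2.6, 0.0, 5.7]
grip_width: 19.8
```

```bash
python3 -m handwheel '[[[0,0,-1],[0,0,0]],[[0,0,-1],[0,0,0]],[[0,0,0],[0,0,0]],[[0,0,0],[0,0,0]]]'
```

```text
time: 12.92
tool_pos: [537.8, 74.1, 133.2]
tcp_rot: [3.141, 0.0, 1.654]
contact_force: [-2.0, -0.3, 4.7]
grip_width: 19.9
```

Sliding at about 5 N. Continuing to z 128, which should be a 3.3 mm opening at the notch.

```bash
python3 -m handwheel '[[[0,0,-1],[0,0,0]],[[0,0,-1],[0,0,0]],[[0,0,-1],[0,0,0]],[[0,0,-1],[0,0,0]],[[0,0,0],[0,0,0]],[[0,0,0],[0,0,0]]]'
```

```text
time: 13.68
tool_pos: [537.8, 74.1, 129.1]
tcp_rot: [3.141, 0.0, 1.654]
contact_force: [-0.5, 0.3, 4.2]
grip_width: 20.0
```

```bash
python3 -m handwheel '[[[0,0,-1],[0,0,0]],[[0,0,-0.7],[0,0,0]],[[0,0,0],[0,0,0]],[[0,0,0],[0,0,0]]]'
```

```text
time: 14.18
tool_pos: [537.7, 74.1, 127.4]
tcp_rot: [3.141, 0.0, 1.654]
contact_force: [0.7, 0.3, 2.7]
grip_width: 19.9
```

```bash
python3 -m handwheel '[[[-0.3,0,10],[0,0,0]],[[-0.7,0,15],[0,0,0]],[[0,0,10],[0,0,0]],[[2,-32,0],[0,0,0]],[[2.2,-32,0],[0,0,0]],[[0,0,-9],[0,0,0]],[[0,0,0],[0,0,0]],[[0,0,0],[0,0,0]],[[0,0,0],[0,0,0]]]'
python3 - <<'E'
from h import *
d=snap("wrist","w5");a=d["img"][40:300,240:440,::-1]
cv2.imwrite("pics/w5c.png",cv2.resize((255*(a/255.)**1.2).astype('uint8'),None,fx=3,fy=2.3,interpolation=cv2.INTER_CUBIC))
o=get_obs();print(o["tool_pos"],o["tcp_rot"],o["contact_force"])
E
```

```text
time: 15.3
tool_pos: [540.7, 10.8, 153.6]
tcp_rot: [3.141, -0.0, 1.655]
contact_force: [0.6, 1.0, -1.1]
grip_width: 19.8
[540.68795905  10.63770175 153.54010325] [3.14125164e+00 1.26762945e-05 1.65465929e+00] [ 0.18963524 -0.51913196 -0.85026846]
```

View pics/w5c.png

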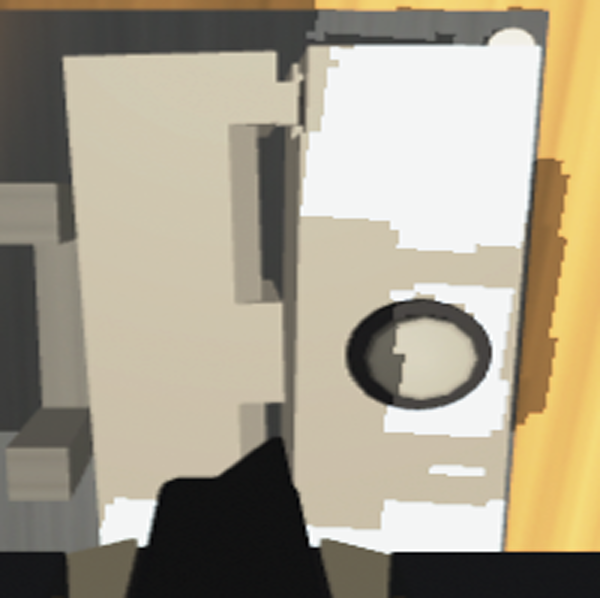

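The left end is open about 4.5 mm as intended. The tip, at (280,437), is about 2.5 mm off the wall at the right notch. Going in.

```bash
python3 -m handwheel '[[[0,0,-4],[0,0,0]],[[0,0,-3],[0,0,0]],[[0.7,0.06,0],[0,0,0]],[[0.7,0.06,0],[0,0,0]],[[0.2,0,0],[0,0,0]],[[0,0,0],[0,0,0]],[[0,0,0],[0,0,0]]]'
```

```text
time: 16.23
tool_pos: [542.2, 10.2, 146.4]
tcp_rot: [3.141, 0.0, 1.654]
contact_force: [0.4, -0.0, -0.5]
grip_width: 19.7
```

```bash
python3 -m handwheel '[[[0.5,0.04,0],[0,0,0]],[[0,0,0],[0,0,0]],[[0,0,0],[0,0,0]]]'
```

```text
time: 16.6
tool_pos: [542.7, 10.2, 146.3]
tcp_rot: [3.141, 0.0, 1.654]
contact_force: [0.1, 0.3, -1.4]
grip_width: 19.7
```

```bash
python3 -m handwheel '[[[0.4,0.03,0],[0,0,0]],[[0,0,0],[0,0,0]],[[0,0,0],[0,0,0]]]'
```

```text
time: 16.98
tool_pos: [543.1, 10.3, 146.3]
tcp_rot: [-3.142, -0.0, 1.654]
contact_force: [0.0, -1.5, -0.4]
grip_width: 20.0
```

```bash
python3 -m handwheel '[[[0.4,0.03,0],[0,0,0]],[[0,0,0],[0,0,0]],[[0,0,0],[0,0,0]]]'
```

```text
time: 17.35
tool_pos: [543.2, 10.3, 146.2]
tcp_rot: [-3.141, -0.0, 1.654]
contact_force: [-1.3, 0.2, -0.1]
grip_width: 19.9
```

```bash
python3 -m handwheel '[[[-0.5,-0.04,-2],[0,0,0]],[[0,0,-2],[0,0,0]],[[0,0,-2],[0,0,0]],[[0,0,-2],[0,0,0]],[[0,0,-1],[0,0,0]],[[0,0,-1],[0,0,0]],[[0,0,-1],[0,0,0]],[[0,0,0],[0,0,0]],[[0,0,0],[0,0,0]]]'
```

```text
time: 18.48
tool_pos: [543.1, 10.2, 135.4]
tcp_rot: [3.141, 0.0, 1.654]
contact_force: [-0.9, -0.3, -0.5]
grip_width: 19.9
```

```bash
python3 -m handwheel '[[[0,0,-1],[0,0,0]],[[0,0,-1],[0,0,0]],[[0,0,-1],[0,0,0]],[[0,0,0],[0,0,0]]]'
```

```text
time: 18.98
tool_pos: [543.1, 10.2, 132.5]
tcp_rot: [3.141, 0.0, 1.654]
contact_force: [-2.8, 0.2, 5.1]
grip_width: 20.5
```

```bash
python3 -m handwheel '[[[0,0,-1],[0,0,0]],[[0,0,-1],[0,0,0]],[[0,0,-1],[0,0,0]],[[0,0,-1],[0,0,0]],[[0,0,0],[0,0,0]]]'
```

```text
time: 19.6
tool_pos: [543.1, 10.2, 128.1]
tcp_rot: [3.141, 0.0, 1.654]
contact_force: [-0.9, 0.5, 2.7]
grip_width: 20.1
```

```bash
python3 -m handwheel '[[[0,0,-1],[0,0,0]],[[0,0,-1],[0,0,0]],[[0,0,-1],[0,0,0]],[[0,0,-1],[0,0,0]],[[0,0,-1],[0,0,0]],[[0,0,0],[0,0,0]]]'
```

```text
time: 20.35
tool_pos: [543.1, 10.2, 123.2]
tcp_rot: [3.141, 0.0, 1.654]
contact_force: [-0.1, 0.6, 2.5]
grip_width: 19.8
```

```bash
python3 -m handwheel '[[[0,0,-1],[0,0,0]],[[0,0,-1],[0,0,0]],[[0,0,-1],[0,0,0]],[[0,0,0],[0,0,0]]]'
```

```text
time: 20.85
tool_pos: [543.1, 10.2, 120.2]
tcp_rot: [3.141, 0.0, 1.654]
contact_force: [-0.3, -0.7, 3.2]
grip_width: 19.8
```

```bash
python3 -m handwheel '[[[0,0,-0.5],[0,0,0]],[[0,0,-0.5],[0,0,0]],[[0,0,0],[0,0,0]]]'
```

```text
time: 21.22
tool_pos: [543.1, 10.2, 119.4]
tcp_rot: [3.141, 0.0, 1.654]
contact_force: [-1.7, -0.8, 4.7]
grip_width: 19.8
```

```bash
python3 -m handwheel '[[[0,0,-0.5],[0,0,0]],[[0,0,-0.5],[0,0,0]],[[0,0,0],[0,0,0]]]'
```

```text
time: 21.6
tool_pos: [543.1, 10.2, 118.3]
tcp_rot: [3.141, 0.0, 1.654]
contact_force: [-1.1, -0.5, 3.9]
grip_width: 19.8
```

```bash
python3 -m handwheel '[[[0,0,-0.5],[0,0,0]],[[0,0,-0.5],[0,0,0]],[[0,0,0],[0,0,0]]]'
```

```text
time: 21.98
tool_pos: [543.1, 10.2, 117.3]
tcp_rot: [3.141, 0.0, 1.654]
contact_force: [-2.1, -0.6, 4.4]
grip_width: 20.0
```

```bash
python3 -m handwheel '[[[0,0,-0.5],[0,0,0]],[[0,0,-0.5],[0,0,0]],[[0,0,0],[0,0,0]]]'
```

```text
time: 22.35
tool_pos: [543.1, 10.2, 116.3]
tcp_rot: [3.141, 0.0, 1.654]
contact_force: [-0.2, -1.2, 4.0]
grip_width: 20.0
```

```bash
python3 -m handwheel '[[[0,0,-0.5],[0,0,0]],[[0,0,-0.5],[0,0,0]],[[0,0,0],[0,0,0]]]'
```

```text
time: 22.72
tool_pos: [543.1, 10.2, 115.3]
tcp_rot: [3.141, 0.0, 1.654]
contact_force: [-0.3, 0.3, 3.7]
grip_width: 19.9
```

```bash
python3 -m handwheel '[[[0,0,-0.5],[0,0,0]],[[0,0,-0.5],[0,0,0]],[[0,0,0],[0,0,0]]]'
```

```text
time: 23.1
tool_pos: [543.1, 10.2, 114.5]
tcp_rot: [3.141, 0.0, 1.654]
contact_force: [-0.1, 0.2, 5.4]
grip_width: 20.0
```

```bash
python3 -m handwheel '[[[0,0,-0.5],[0,0,0]],[[0,0,-0.5],[0,0,0]],[[0,0,0],[0,0,0]]]'
```

```text
time: 23.48
tool_pos: [543.1, 10.2, 114.0]
tcp_rot: [3.141, 0.0, 1.654]
contact_force: [-2.0, -0.3, 10.2]
grip_width: 19.7
```

```bash
python3 -m handwheel '[[[0,0,-0.5],[0,0,0]],[[0,0,-0.3],[0,0,0]],[[0,0,0],[0,0,0]]]'
```

```text
time: 23.85
tool_pos: [543.1, 10.2, 113.7]
tcp_rot: [3.141, 0.0, 1.654]
contact_force: [-3.3, 0.3, 14.2]
grip_width: 20.0
```

The right end is up against its stop: force rose steeply from 5 to 14 N at z≈114 (about 7.4 mm open). I overshot 11 N a little, which bears on the front half with an estimated 26 N, inside the allowed band. Back to the left notch.

```bash
python3 -m handwheel '[[[0,0,5],[0,0,0]],[[-0.3,0,15],[0,0,0]],[[-0.7,0,20],[0,0,0]],[[0,0,8],[0,0,0]],[[-3.1,32,0],[0,0,0]],[[-3.2,32,0],[0,0,0]],[[0,0,0],[0,0,0]],[[0,0,-12],[0,0,0]],[[0,0,-5],[0,0,0]],[[0,0,0],[0,0,0]],[[0,0,0],[0,0,0]]]'
```

```text
time: 25.22
tool_pos: [535.9, 73.8, 143.5]
tcp_rot: [3.141, 0.0, 1.653]
contact_force: [0.7, -0.1, -1.3]
grip_width: 19.6
```

```bash
python3 -m handwheel '[[[0,0,0],[0,0,0]],[[0.5,0.04,0],[0,0,0]],[[0.5,0.04,0],[0,0,0]],[[0.4,0.04,0],[0,0,0]],[[0,0,0],[0,0,0]],[[0,0,0],[0,0,0]]]'
```

```text
time: 25.98
tool_pos: [537.1, 74.4, 143.5]
tcp_rot: [3.142, 0.0, 1.654]
contact_force: [0.3, -0.6, -0.1]
grip_width: 19.8
```

```bash
python3 -m handwheel '[[[0.4,0.03,-3],[0,0,0]],[[0,0,-4],[0,0,0]],[[0,0,-4],[0,0,0]],[[0,0,-4],[0,0,0]],[[0,0,-3],[0,0,0]],[[0,0,-2],[0,0,0]],[[0,0,-1],[0,0,0]],[[0,0,0],[0,0,0]],[[0,0,0],[0,0,0]]]'
```

```text
time: 27.1
tool_pos: [537.6, 74.4, 122.6]
tcp_rot: [3.141, 0.0, 1.654]
contact_force: [0.5, -0.1, -1.1]
grip_width: 20.1
```

```bash
python3 -m handwheel '[[[0,0,-1],[0,0,0]],[[0,0,-1],[0,0,0]],[[0,0,0],[0,0,0]],[[0,0,0],[0,0,0]]]'
```

```text
time: 27.6
tool_pos: [537.7, 74.4, 120.6]
tcp_rot: [3.141, 0.0, 1.654]
contact_force: [0.7, 0.1, -1.3]
grip_width: 20.1
```

```bash
python3 -m handwheel '[[[0,0,-0.5],[0,0,0]],[[0,0,-0.5],[0,0,0]],[[0,0,0],[0,0,0]]]'
```

```text
time: 27.98
tool_pos: [537.8, 74.3, 119.9]
tcp_rot: [3.141, 0.0, 1.654]
contact_force: [-0.7, -0.5, 2.6]
grip_width: 20.0
```

```bash
python3 -m handwheel '[[[0,0,-0.5],[0,0,0]],[[0,0,-0.5],[0,0,0]],[[0,0,0],[0,0,0]]]'
```

```text
time: 28.35
tool_pos: [537.7, 74.4, 118.7]
tcp_rot: [3.141, 0.0, 1.654]
contact_force: [0.6, -0.2, 4.2]
grip_width: 20.0
```

```bash
python3 -m handwheel '[[[0,0,-0.5],[0,0,0]],[[0,0,-0.5],[0,0,0]],[[0,0,0],[0,0,0]]]'
```

```text
time: 28.72
tool_pos: [537.7, 74.4, 117.5]
tcp_rot: [3.141, 0.0, 1.654]
contact_force: [2.0, -0.0, 4.6]
grip_width: 20.1
```

```bash
python3 -m handwheel '[[[0,0,-0.5],[0,0,0]],[[0,0,-0.5],[0,0,0]],[[0,0,0],[0,0,0]]]'
```

```text
time: 29.1
tool_pos: [537.7, 74.4, 116.5]
tcp_rot: [3.141, 0.0, 1.654]
contact_force: [1.3, 0.5, 4.0]
grip_width: 19.7
```

```bash
python3 -m handwheel '[[[0,0,-0.5],[0,0,0]],[[0,0,-0.5],[0,0,0]],[[0,0,0],[0,0,0]]]'
```

```text
time: 29.48
tool_pos: [537.7, 74.4, 115.5]
tcp_rot: [3.141, 0.0, 1.654]
contact_force: [3.1, 0.6, 4.0]
grip_width: 20.0
```

```bash
python3 -m handwheel '[[[0,0,-0.4],[0,0,0]],[[0,0,-0.4],[0,0,0]],[[0,0,0],[0,0,0]]]'
```

```text
time: 29.85
tool_pos: [537.7, 74.4, 114.8]
tcp_rot: [3.141, 0.0, 1.654]
contact_force: [3.5, -0.3, 2.5]
grip_width: 19.7
```

```bash
python3 -m handwheel '[[[0.2,0.02,-0.4],[0,0,0]],[[0,0,-0.3],[0,0,0]],[[0,0,0],[0,0,0]]]'
```

```text
time: 30.22
tool_pos: [537.7, 74.4, 114.0]
tcp_rot: [3.142, 0.0, 1.654]
contact_force: [2.8, 0.4, 4.4]
grip_width: 19.9
```

```bash
python3 -m handwheel '[[[0,0,-0.5],[0,0,0]],[[0,0,0],[0,0,0]],[[0,0,0],[0,0,0]]]'
```

```text
time: 30.6
tool_pos: [537.7, 74.4, 113.7]
tcp_rot: [3.141, 0.0, 1.654]
contact_force: [2.4, 0.1, 6.2]
grip_width: 19.8
```

Rising: the stop is being met. Smaller steps now.

```bash
python3 -m handwheel '[[[0,0,-0.4],[0,0,0]],[[0,0,0],[0,0,0]],[[0,0,0],[0,0,0]]]'
```

```text
time: 30.98
tool_pos: [537.7, 74.4, 113.6]
tcp_rot: [3.141, 0.0, 1.654]
contact_force: [1.2, 0.1, 8.3]
grip_width: 20.1
```

```bash
python3 -m handwheel '[[[0,0,-0.4],[0,0,0]],[[0,0,0],[0,0,0]],[[0,0,0],[0,0,0]]]'
```

```text
time: 31.35
tool_pos: [537.7, 74.4, 113.5]
tcp_rot: [3.141, 0.0, 1.654]
contact_force: [1.8, 0.0, 11.3]
grip_width: 19.9
```

11.3 N at the left stop. Now I'll retract and carry the wedge back over the block.

```bash
python3 -m handwheel '[[[0,0,5],[0,0,0]],[[-0.3,0,15],[0,0,0]],[[-0.5,0,25],[0,0,0]],[[0,0,35],[0,0,0]],[[-10.8,-52.2,0],[0,0,-0.058]],[[-10.8,-52.2,0],[0,0,-0.058]],[[-10.8,-52.2,0],[0,0,-0.058]],[[-10.8,-52.2,0],[0,0,-0.058]],[[-10.8,-52.2,0],[0,0,-0.058]],[[-10.8,-52.2,0],[0,0,-0.058]],[[-11,-52.3,0],[0,0,-0.06]],[[0,0,0],[0,0,0]]]'
python3 -m handwheel '[[[0,0,0],[0,0,0]],[[0,0,0],[0,0,0]],[[0,0,0],[0,0,0]]]'
python3 - <<'E'
from h import *
t=snap("top","top2");g=t["img"][240:335,255:365];cv2.imwrite("pics/top2c.png",cv2.resize(g[:,:,::-1],None,fx=7,fy=6,interpolation=cv2.INTER_CUBIC))
o=get_obs();print(o["tool_pos"],o["tcp_rot"])
E
```

```text
time: 32.85
tool_pos: [459.5, -293.8, 192.6]
tcp_rot: [-3.14, 0.0, 1.241]
contact_force: [0.7, 1.0, -1.3]
grip_width: 20.1
time: 33.22
tool_pos: [461.5, -289.9, 192.9]
tcp_rot: [-3.141, -0.0, 1.248]
contact_force: [-0.1, 0.5, -0.4]
grip_width: 20.3
[ 461.44907315 -290.08460554  192.87245322] [-3.14157014e+00 -8.95970985e-05  1.24749501e+00]
```

View pics/top2c.png

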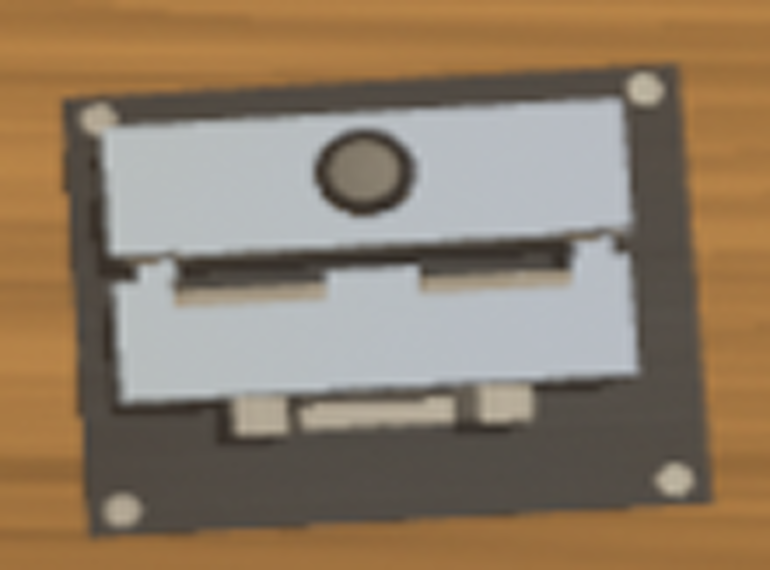

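The front half is now parallel to the rear half with a visible gap at both ends (y≈258→280 and 235→250 px), resting on both posts. I'll lower the wedge into the block.

```bash
python3 -m handwheel '[[[-0.5,-1,-20],[0,0,-0.002]],[[0,0,-20],[0,0,0]],[[0,0,0],[0,0,0]],[[0,0,-15],[0,0,0]],[[0,0,-15],[0,0,0]],[[0,0,-10],[0,0,0]],[[0,0,0],[0,0,0]],[[0,0,0],[0,0,0]]]'
```

```text
time: 34.28
tool_pos: [460.8, -292.3, 113.0]
tcp_rot: [3.141, 0.0, 1.244]
contact_force: [-0.1, 0.6, 0.3]
grip_width: 20.1
```

```bash
python3 -m handwheel '[[[0.2,0.8,-8],[0,0,0]],[[0,0,-6],[0,0,0]],[[0,0,-2.5],[0,0,0]],[[0,0,-1],[0,0,0]],[[0,0,-0.5],[0,0,0]],[[0,0,0],[0,0,0]],[[0,0,0],[0,0,0]]]'
```

```text
time: 35.15
tool_pos: [460.9, -291.3, 94.9]
tcp_rot: [3.141, 0.0, 1.244]
contact_force: [0.4, 0.2, -0.6]
grip_width: 19.6
```

```bash
python3 -m handwheel '[[[0,0,-0.5],[0,0,0]],[[0,0,-0.4],[0,0,0]],[[0,0,0],[0,0,0]],[[0,0,0],[0,0,0]]]'
```

```text
time: 35.65
tool_pos: [460.8, -291.3, 94.0]
tcp_rot: [3.141, 0.0, 1.244]
contact_force: [-0.7, 0.3, 2.2]
grip_width: 19.6
```

Seated at z 94.0 with 2–3 N of contact. Opening the jaws and lifting away.

```bash
python3 -m handwheel '[[[0,0,0],[0,0,0]],[[0,0,0],[0,0,0]],[[0,0,0],[0,0,0]],[[0,0,0],[0,0,0]],[[0,0,0],[0,0,0]],[[0,0,0],[0,0,0]]]' 0; python3 -m handwheel '[[[0,0,0],[0,0,0]],[[0,0,0],[0,0,0]],[[0,0,20],[0,0,0]],[[0,0,40],[0,0,0]],[[0,0,50],[0,0,0]],[[-15,-15,40],[0,0,0]],[[0,-30,0],[0,0,0]],[[0,0,0],[0,0,0]],[[0,0,0],[0,0,0]],[[0,0,0],[0,0,0]]]' 0
python3 - <<'E'
from h import *
d=snap("wrist","w6");t=snap("top","top3")
for c,D in(("wrist",d),("top",t)):
  for n in["wedge_grip","holder_mouth","holder","car","figure","carton"]:
    for r in spot_in(n,c)[:1]:print(c,n,round(r["score"],2),np.round((D["M"]@np.r_[r["xyz"],1])[:3],1))
a=d["img"][60:360,200:520,::-1]
cv2.imwrite("pics/w6c.png",cv2.resize((255*(a/255.)**.7).astype('uint8'),None,fx=2,fy=2))
E
```

```text
time: 36.4
tool_pos: [460.8, -291.3, 93.8]
tcp_rot: [3.142, 0.0, 1.244]
contact_force: [0.3, -0.4, -0.6]
grip_width: 75.3
time: 37.65
tool_pos: [445.8, -335.4, 243.4]
tcp_rot: [-3.141, -0.001, 1.244]
contact_force: [-0.2, 0.3, -0.3]
grip_width: 91.9
wrist wedge_grip 0.7 [ 463.4 -291.6  117.3]
wrist holder_mouth 0.64 [ 467.2 -290.3   58.4]
wrist holder 0.82 [ 469.  -291.5   56.7]
wrist carton 0.37 [ 463.1 -292.6  113.5]
top wedge_grip 0.75 [ 465.1 -285.6  117.9]
top holder_mouth 0.86 [ 471.  -281.1   59.9]
top holder 0.89 [ 470.5 -280.9   59.1]
top car 0.5 [528.4  39.2  65.3]
top figure 0.66 [ 738.  -153.4   52.7]
top carton 0.57 [501.  267.5 110.8]
```

View pics/w6c.png

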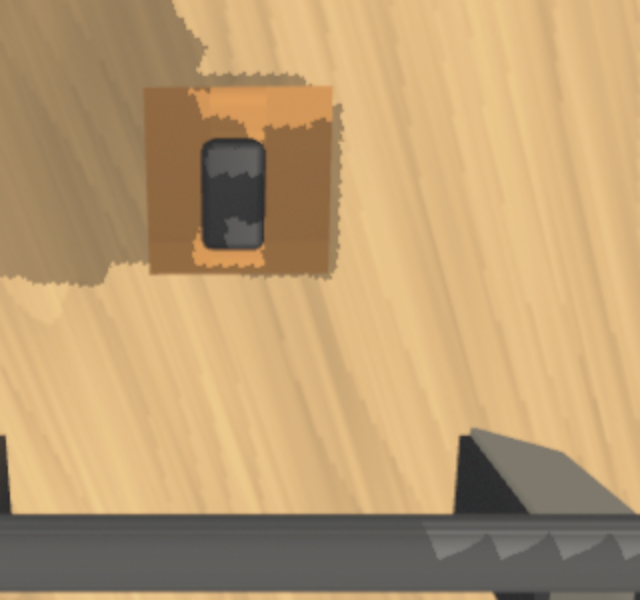

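The wedge stands upright in the middle of its block: handle at (233,193), block at (240,180) in the crop. The gripper is clear of it, so I'm handing in.

```bash
python3 -c "
from plant import bot;print(bot.close_job())"
```

```text
the job is handed in; nothing more can be done
None
```

I prised the front half off to both stop posts, put the wedge back in its block and let go, then handed the job in at about 38 s. The hand-in gave no verdict.

**Left, part-way:** I opened the left end about 4.5 mm, measured from the wrist picture, with an estimated skew of about 0.039 rad.

**Right, to the stop:** The stop was met at about 7.4 mm open, worked out from the wedge's depth. The push peaked at 14.2 N, above the intended 11 N, because I sent two steps together. By the given ratio that bears on the front half with about 26 N, inside the 10 to 32 N band.

**Left, to the stop:** The push rose to 11.3 N at about 7.6 mm open, also from depth.

**Last checks:**
- The top picture shows the front half parallel to the rear half, with a gap at both ends and resting on both posts.
- The wedge went back to its original grip height (z 94.0). The last wrist picture shows it standing upright in the block, with the gripper clear.
- The carton and figure were found within a few millimetres of where they started, about the detector's accuracy.
- One check failed: the last search for the car reported the box instead, with a low score of 0.5. The arm never went near the car, but I did not re-measure where it is.

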